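# Nest the parts cups after an eyelet run

### The job

The eyelet run is over and the empty parts cups are to be put away as one nest. Take the medium brass cup out of its sloping stand and set it upright inside the large steel pan where the pan stands, fully down on its floor, then set the small copper cup from the other stand upright inside the brass cup, also fully down. Lower the cups in gently rather than dropping or ramming them, do not shift the pan, and leave the wax tin, the thread spool and the loupe where they are.

Things in the scene. Friction and masses are not known exactly. Their poses are not given: they have to be found in the camera images.
- large_pan: Large open pan, steel, loose, upright on the counter, 0.35 kg. Round, straight-sided, 80 mm outside, 72 inside, 28 mm high; foot chamfered 4 mm in radius over 6 mm, floor 4 mm thick. Origin: centre of the underside; z along the axis, foot to rim. 
- medium_cup: Open brass cup, loose, 0.14 kg. Round, straight-sided, 62 mm outside, 55 inside, 58 mm high; foot chamfered 4 mm in radius over 6 mm, floor 4 mm thick. Origin: centre of the underside; z along the axis, foot to rim. Starts in the socket of stand_medium, so its axis leans 28 degrees (few degrees of play) to the stand's front; draw it out along its axis. Nested, its rim is 34 mm above the pan's.
- small_cup: Open copper cup, narrow, loose, 0.10 kg. Round, straight-sided, 44 mm outside, 38 inside, 86 mm high; foot chamfered 4 mm in radius over 6 mm, floor 4 mm thick. Origin: centre of the underside; z along the axis, foot to rim. Starts in the socket of stand_small, leaning likewise; draw it out along its axis. Nested, its rim is 32 mm above the brass cup's.
- large_pan_rim (a point): Centre of the pan's open rim, 28 mm above its origin.
- medium_cup_rim (a point): Centre of the brass cup's open rim, 58 mm from its origin along its axis.
- small_cup_rim (a point): Centre of the copper cup's open rim, 86 mm from its origin along its axis.
- stand_medium: Sloping stand of the brass cup (fixed): green foot plate 96 x 88 mm under a green deck sloping down at 28 degrees to the front (-x side); on the deck, square to it, a black socket ring 64 mm inside diameter, 14 mm deep. Top about 65 mm high. Origin: centre of the underside, z up; the socket floor's centre is 34 mm above it. It may be left or right of the pan.
- stand_small: Sloping stand of the copper cup (fixed): green foot plate 96 x 88 mm under a green deck sloping down at 28 degrees to the front (-x side); on the deck, square to it, a black socket ring 46 mm inside diameter, 24 mm deep. Top about 68 mm high. Origin: centre of the underside, z up; the socket floor's centre is 34 mm above it. On the other side of the pan.
- wax_tin: Bystander: round gold-coloured tin, 62 mm across, 25 mm high, loose. Origin: centre of its underside.
- spool_tan: Bystander: upright wooden spool of tan thread, 40 mm across, 60 mm high, loose. Origin: centre of its underside.
- loupe: Bystander: small black eye loupe, 34 mm across, 27 mm high, loose. Origin: centre of its underside.
Things that resemble listed ones, but are neither listed nor needed, are in the scene too. What is shaped like the small_cup but pink is not meant.

How it is judged (in metres and radians):
On the way, in this order (a step that is already met when the one before it is completed fails the run):
1. the brass cup stands upright on the floor of the pan, let go, while the copper cup is not yet in it (z of medium_cup in the frame of large_pan between 0.001 and 0.007 m and horizontal distance between medium_cup and large_pan below 0.008 m and angle between medium_cup's own z axis and vertical below 0.09 rad and contact force between the fingers and medium_cup below 0.1 N and linear speed of medium_cup below 0.02 m/s and distance between small_cup and medium_cup above 0.06 m), for 0.2 s.
2. the copper cup stands upright on the floor of the brass cup, let go (z of small_cup in the frame of medium_cup between 0.001 and 0.007 m and horizontal distance between small_cup and medium_cup below 0.008 m and angle between small_cup's own z axis and vertical below 0.09 rad and contact force between the fingers and small_cup below 0.1 N and linear speed of small_cup below 0.02 m/s), for 0.2 s.
At the end, for the whole second after the job is handed in: Brass cup on the floor of the pan, copper cup on the floor of the brass cup: each underside 1 to 7 mm above that of the vessel round it (4 mm when seated), axes within 8 mm and 5 degrees of vertical, both at rest and let go; the pan flat on the counter, within 40 mm of where it stood (all of step 2 and z of medium_cup in the frame of large_pan between 0.001 and 0.007 m and horizontal distance between medium_cup and large_pan below 0.008 m and angle between medium_cup's own z axis and vertical below 0.09 rad and contact force between the fingers and medium_cup below 0.1 N and linear speed of medium_cup below 0.02 m/s and angle between large_pan's own z axis and vertical below 0.05 rad and height (world z) of large_pan below 0.004 m and distance of large_pan from where it was at the start of the episode below 0.04 m); the robot touches nothing.
It fails at once if a cup is dropped (falls free at over 0.75 m/s, about 3 cm) ((linear speed of medium_cup above 0.75 m/s and contact force between the fingers and medium_cup below 0.02 N) or (linear speed of small_cup above 0.75 m/s and contact force between the fingers and small_cup below 0.02 N)).
It fails at once if a cup is rammed into the vessel round it with over 40 N (contact force between medium_cup and large_pan above 40 N or contact force between small_cup and medium_cup above 40 N).
It fails at once if the wax tin, the thread spool or the loupe is shifted by more than 30 mm (distance of any of wax_tin, spool_tan, loupe from where it was at the start of the episode above 0.03 m).
It also fails if it takes over 56 s, if anything falls off the work surface, if the arm or the gripper's body presses on something with over 40 N, if the wrist force passes 120 N, or if a joint passes its speed limit or range.

### The arm

A 6-joint arm with a two-finger parallel gripper is mounted at the origin on a cart in front of the work surface, level with it; the furniture and walls round the work are solid. World frame = base frame: x ahead of the robot, y to its left, z up, the work surface at z = 0. Lengths are in mm, angles in rad, forces in N, time in s.
With the tool pointing down it reaches from about 325 to 925 mm from the base axis. Payload 3.1 kg.
Tool frame: the origin (TCP) lies between the finger pads; the fingertips stand tcp_to_tips ahead of it and the grasp point (between the pads) lies 2 mm behind it (tcp_to_tips is the distance from the TCP to the fingertips, in mm); z points along the fingers, y is the line along which they close (so a half turn about z gives the same grasp; the last joint's range is limited). The gripper opens to 85 mm and grips with 20 to 120 N. Pads are 22 mm wide; open, the fingers measure 114 mm over their backs; the gripper's body (76 mm by 85 mm) begins 54 mm behind the grasp point. The pads swing forward as they close: fully open they stand 13 mm farther back than shut.
Start: joints at [-1.326, 0.217, 1.613, -0, 1.311, -0.112], TCP at [218.32, -585.641, 248.3] pointing down, gripper open.
Joint ranges: [-2.75, 2.75], [-0.78, 2.1], [0.31, 2.55], [-1.13, 4.27], [0.13, 2.63], [-2.58, 2.58]. Speed limits (rad/s): [2.79, 2.79, 3.14, 3.14, 3.14, 3.14].

### API

Orientations are given as a rotation vector (axis times angle).
In Python, from cell import * gives the robot as it stands.
- The arm moves only by the tool arm_command, never from a script. Its argument "increments" is a list of rows, each a list of 7 numbers: the opening, from 0 (shut) to 1 (fully open), then the shift along the tool's x, y, z each as a share of 250 mm, from -1 to 1, then the turn, a rotation vector about the tool's x, y, z each as a share of 0.5 rad, from -1 to 1. A call has 1 to 20 rows; each row is the pose to reach, as a shift and turn from the pose commanded when the call began, along the tool's axes at that moment; what a row does not reach only later rows make up. A row lasts 1/8 s, in which the tool goes at most 62.5 mm and 10.7 degrees, less where a joint would pass 70% of its speed; a pose out of reach is approached as far as the arm can. A call with a number of a shift or a turn outside -1 to 1 is refused whole. A call with a gripper value outside its range is refused whole. The fingers move at their own pace and stop on an object; "force" is the grip in N (left out, the last holds). Time passes only in rows, so rows that repeat a pose let the fingers close. It gives the time, the measured TCP pose, the force, the opening and the grip force at its end, in the units of the state.
- state(): the state, without advancing time (a new reading comes with each control period).
- read_camera(name): name is "scene" or "side" or "wrist"; returns the picture (420x560x3 uint8, red, green, blue); there is no depth.
- get_calibration(name): a dict with "camera_matrix" (3x3 intrinsics, pixels), "cam_to_world" (4x4, takes a point from camera to world coordinates); the wrist camera has in their place "tool_from_camera" (4x4, takes a point from camera to tool coordinates, whose origin is the TCP and whose axes are the flange's). Camera axes: x right, y up, looking along -z (the intrinsics and any distortion apply to the point x, -y, -z); pixel columns grow to the right and rows downward; lengths in mm; the calibration is good to about 2 mm. A picture is of the moment at which its call begins: read the wrist's pose just before it. get_calibration takes no time and is no camera call.
- sign_off(): hands the job in; it is judged then, once.
Trained networks look in the newest picture that a camera, given by its name, has taken for a name from the list of things; names that differ only in an ending like _2 or _b are one class to them, and where a whole thing is asked for, a point or a joint stands for the part that bears it (a point fixed in the world has none). Each returns a list of dicts, best first, with "confidence" (0 to 1); they miss things now and then, are a little off and sometimes report something else, mostly with a low value. They report only what shows in the picture. A call takes as long as a camera call. They do not tell look-alikes from the thing itself.
- find_in(camera, name): "bbox" ([left, top, width, height] in pixels, round what is visible of it).
- trace(camera, name): "pixels" (420x560 bool, what is visible of it) and "bbox" ([left, top, width, height] in pixels, round what is visible of it).
The state is a dict: "t": time; "joint_pos": joint angles; "qd": joint speeds; "joint_efforts": joint torques, N m; "tcp_pos": TCP position; "orientation": TCP orientation; "force": force on the tool from outside, world axes, zero at the start; "ft_torque": the same for the moment, N m; "grip_width": finger opening in mm; "gripper_force": force on a finger pad.
Only numpy, scipy, OpenCV 4.12 (cv2) and the standard library are available. Lean on these libraries where they do the work, as an engineer would, in place of code of your own. Each camera call takes 0.05 s, during which the arm holds its last target. There are 200 camera calls.

## Working session

There is one attempt and no reset: what is moved stays moved. The work goes in short steps, Python scripts to look and compute and a tool call to move; the robot and the scene stay as the last step left them, time stands still between calls to the robot, and variables do not carry over. Pictures are saved under pics/ and viewed, at most 10 in all, crops included, and the job is handed in when it is done.

Besides the shell and the picture viewer there is one more tool, called in YAML: its name, and indented under it one key for each argument. arm_command: Moves the arm, as the interface text tells. Shift numbers are shares of 250 mm and turn numbers shares of 0.5 rad, none past 1 either way. Its arguments: {"type":"object","properties":{"increments":{"type":"array"},"force":{"type":"number"}},"required":["increments"]}

```bash
ls; mkdir -p pics
cat > h.py <<'E'
from cell import *
import numpy as np, cv2
from scipy.spatial.transform import Rotation as R
def calib(n):
    c=get_calibration(n); K=np.array(c["camera_matrix"])
    if "cam_to_world" in c: T=np.array(c["cam_to_world"])
    else:
        s=state(); W=np.eye(4); W[:3,:3]=R.from_rotvec(s["orientation"]).as_matrix(); W[:3,3]=s["tcp_pos"]; T=W@np.array(c["tool_from_camera"])
    return K,T
def ray(K,T,u,v):
    d=np.linalg.inv(K)@[u,v,1]; return T[:3,3],T[:3,:3]@np.array([d[0],-d[1],-d[2]])
def at_z(K,T,u,v,z):
    o,d=ray(K,T,u,v); return o+d*(z-o[2])/d[2]
def proj(K,T,P):
    p=(np.atleast_2d(P)-T[:3,3])@T[:3,:3]; p=p*[1,-1,-1]; q=p@K.T; return q[:,:2]/q[:,2:]
E
python3 - <<'E'
from h import *
print(state()); print({k:np.round(v,3) if not isinstance(v,(str,dict)) else v for k,v in get_calibration("wrist").items()})
for n in("scene","side"):
    cv2.imwrite(f"pics/{n}0.png",read_camera(n)[:,:,::-1]); K,T=calib(n); print(n,K.round(1).tolist(),T.round(2).tolist(), [k for k in get_calibration(n)])
    for o in("large_pan","medium_cup","small_cup","stand_medium","stand_small","wax_tin","spool_tan","loupe"):
        print(o,[(np.round(d["bbox"]).tolist(),round(d["confidence"],2)) for d in find_in(n,o)])
E
```

```text
pics
{'t': 0.0, 'joint_pos': array([-1.32619542e+00,  2.17759982e-01,  1.61495386e+00, -1.06626076e-05,
        1.31126933e+00, -1.12196341e-01]), 'qd': array([-0.00159483, -0.0009799 , -0.0012071 , -0.00079427, -0.00131945,
        0.00062396]), 'joint_efforts': array([ 9.25879103e-04, -3.96841300e+01, -3.03851366e+01,  8.95496396e-05,
        9.54860559e-03, -5.04765254e-06]), 'tcp_pos': array([ 218.12752765, -584.87106782,  246.95429529]), 'orientation': array([-3.08938530e+00, -5.57068770e-01,  2.64355234e-04]), 'force': array([ 0.19464439,  0.28468776, -0.44627322]), 'ft_torque': array([ 0.03501992,  0.0010966 , -0.00489557]), 'gripper_force': 0.0, 'grip_width': 85.36214621088901}
{'camera_matrix': array([[353.249,   0.   , 274.715],
       [  0.   , 353.249, 210.448],
       [  0.   ,   0.   ,   1.   ]]), 'tool_from_camera': array([[-0.00000e+00,  9.65000e-01,  2.61000e-01,  6.62220e+01],
       [ 1.00000e+00,  1.00000e-03, -0.00000e+00, -1.99000e-01],
       [-0.00000e+00,  2.61000e-01, -9.65000e-01, -1.24358e+02],
       [ 0.00000e+00,  0.00000e+00,  0.00000e+00,  1.00000e+00
[... 801 characters left out ...]
 0.63)]
side [[416.9, 0.0, 277.8], [0.0, 416.9, 206.7], [0.0, 0.0, 1.0]] [[-0.98, 0.13, -0.15, 361.7], [-0.2, -0.53, 0.83, 689.48], [0.02, 0.84, 0.54, 651.03], [0.0, 0.0, 0.0, 1.0]] ['camera_matrix', 'cam_to_world']
large_pan [([261.0, 210.0, 28.0, 23.0], 0.61), ([302.0, 168.0, 25.0, 20.0], 0.28)]
medium_cup [([302.0, 165.0, 26.0, 28.0], 0.96)]
small_cup [([303.0, 222.0, 41.0, 23.0], 0.73), ([261.0, 239.0, 31.0, 33.0], 0.68), ([186.0, 286.0, 51.0, 41.0], 0.63)]
stand_medium [([289.0, 177.0, 34.0, 33.0], 0.77)]
stand_small [([238.0, 244.0, 55.0, 54.0], 0.8), ([233.0, 187.0, 20.0, 20.0], 0.57)]
wax_tin [([230.0, 187.0, 23.0, 22.0], 0.85)]
spool_tan [([200.0, 216.0, 16.0, 31.0], 0.65)]
loupe []
```

```bash
python3 -c "
import cv2,numpy as np
a=[cv2.imread(f'pics/{n}0.png') for n in('scene','side')]
print(a[0].shape)"
```

```text
(420, 560, 3)
```

View pics/scene0.png

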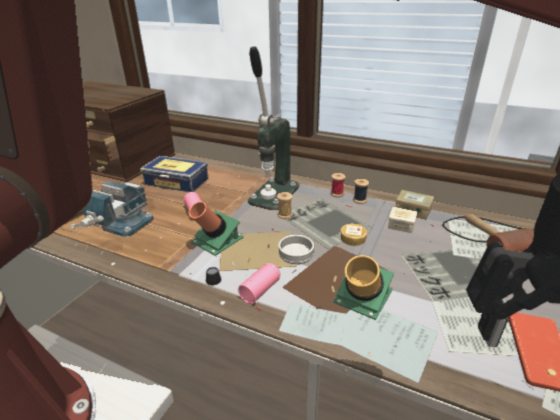

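View pics/side0.png

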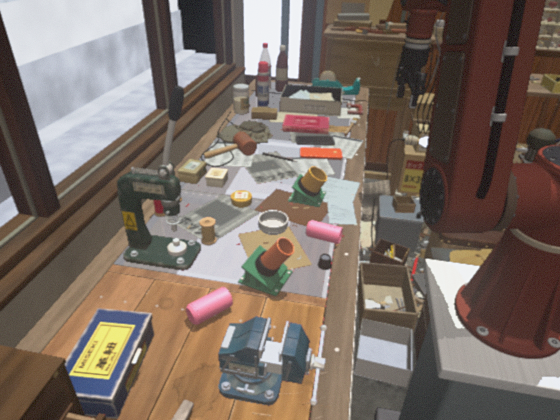

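The scene view shows the copper cup in its stand at (207,218) and the brass cup in its stand at (363,275). The pan is at (296,248), the wax tin at (353,233), the spool at (285,205) and the loupe at (213,275).

Could be taken for the copper cup: the pink cups at scene (259,283) and (192,203). The copper-orange one standing in the green stand at (207,218) is the one meant. In the side view they are pink (324,231) and (210,305), copper (279,256).

```bash
cat >> h.py <<'E'
from scipy.optimize import minimize
def cyl(base,axis,r,h0,h1,n=40):
    axis=np.array(axis)/np.linalg.norm(axis); a=np.cross(axis,[0.3,1,0.1]); a/=np.linalg.norm(a); b=np.cross(axis,a)
    t=np.linspace(0,2*np.pi,n,endpoint=False)[:,None]; c=r*(np.cos(t)*a+np.sin(t)*b)
    return np.vstack([base+axis*h0+c,base+axis*h1+c])
def sil(K,T,P,s=4):
    m=np.zeros((420*s,560*s),np.uint8); h=cv2.convexHull(((proj(K,T,P)+.5)*s).astype(np.float32)).round().astype(np.int32)
    cv2.fillConvexPoly(m,h,1); return cv2.resize(m.astype(np.float32),(560,420),interpolation=cv2.INTER_AREA)
def iou(a,b): return np.minimum(a,b).sum()/max(np.maximum(a,b).sum(),1)
def axis(yaw,t=np.radians(28)): return np.array([-np.sin(t)*np.cos(yaw),-np.sin(t)*np.sin(yaw),np.cos(t)])
CUP={"medium_cup":(31,14,58),"small_cup":(22,24,86)}
E
cat > fit.py <<'E'
from h import *
import pickle
cams={n:calib(n) for n in("scene","side")}
gt={"large_pan":[(296,248),(273,221)],"medium_cup":[(363,275),(315,180)],"small_cup":[(207,218),(279,256)],"wax_tin":[(353,233),(241,198)],"spool_tan":[(285,205),(208,231)],"loupe":[(213,275),(325,261)]}
M={}
for i,n in enumerate(cams):
    read_camera(n)
    for o in gt:
        for d in trace(n,o):
            b=d["bbox"]; c=np.array([b[0]+b[2]/2,b[1]+b[3]/2])
            if np.linalg.norm(c-gt[o][i])<12: M[o,n]=d["pixels"].astype(np.float32); break
        else: print("miss",o,n)
pickle.dump(M,open("M.pkl","wb"))
def run(o,f,x0s):
    cs=[n for n in cams if (o,n) in M]
    cost=lambda x:-sum(iou(M[o,n],sil(*cams[n],f(x))) for n in cs)/len(cs)
    res=[]
    for x0 in x0s:
        sx=np.vstack([x0]+[np.array(x0)+d for d in np.diag([15.,15,.5][:len(x0)])])
        res.append(minimize(cost,x0,method="Nelder-Mead",options=dict(initial_simplex=sx,xatol=.05,fatol=1e-4)))
    res.sort(key=lambda r:r.fun)
    for r in res[:2]: print(o,cs,r.x.round(2),round(r.fun,3))
for o,(r,h) in {"large_pan":(40,28),"wax_tin":(31,25),"spool_tan":(20,60),"loupe":(17,27)}.items():
    K,T=cams["scene"]; p=at_z(K,T,*gt[o][0],h/2)
    run(o,lambda x:cyl([x[0],x[1],0],[0,0,1],r,0,h),[p[:2]])
for o,(r,h0,h) in CUP.items():
    p=at_z(*cams["scene"],*gt[o][0],60)
    run(o,lambda x:cyl(np.array([x[0],x[1],34]),axis(x[2]),r,h0,h),[[*p[:2],y] for y in np.arange(-3,3.1,1)])
E
python3 fit.py
python3 - <<'E'
import cv2
a=cv2.imread('pics/scene0.png')[170:330,170:410]
cv2.imwrite('pics/crop0.png',cv2.resize(a,None,fx=3.3,fy=3.3,interpolation=cv2.INTER_CUBIC))
E
```

```text
large_pan ['scene', 'side'] [ 540.6  -201.28] -0.9
wax_tin ['scene', 'side'] [ 657.46 -300.48] -0.873
spool_tan ['scene', 'side'] [ 687.07 -105.48] -0.893
loupe ['scene', 'side'] [389.7  -76.26] -0.731
medium_cup ['scene', 'side'] [ 4.7211e+02 -3.7284e+02 -3.0000e-02] -0.933
medium_cup ['scene', 'side'] [ 4.7217e+02 -3.7401e+02 -1.0000e-01] -0.932
small_cup ['scene', 'side'] [ 5.1195e+02 -6.6300e+00 -3.7000e-01] -0.901
small_cup ['scene', 'side'] [ 5.1226e+02 -5.0400e+00 -3.2000e-01] -0.9
```

View pics/crop0.png

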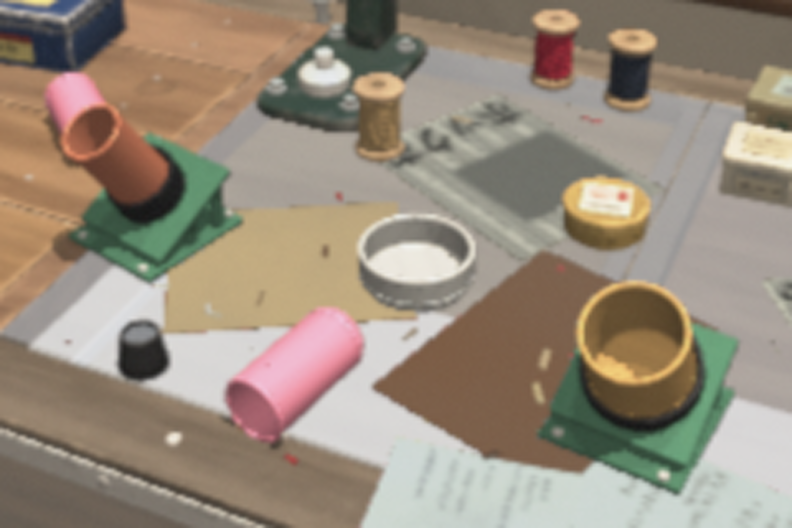

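The crop shows the copper-orange cup in the left stand (crop 115,155). The pink look-alikes lie at (295,375) and (70,100), so the choice is clear. Brass is in the right stand, and everything else agrees with the fits.

```bash
cat >> h.py <<'E'
def toolR(ax,y):
    z=-np.array(ax); y=np.array(y)-np.dot(y,z)*z; y/=np.linalg.norm(y); return np.column_stack([np.cross(y,z),y,z])
def inc(p,Rt,s=None):
    s=s or state(); Rc=R.from_rotvec(s["orientation"]).as_matrix()
    print("shift",(Rc.T@(np.array(p)-s["tcp_pos"])/250).round(3),"turn",(R.from_matrix(Rc.T@Rt).as_rotvec()/.5).round(3))
E
python3 - <<'E'
from h import *
import cell; print([n for n in dir(cell) if not n.startswith('__')])
if hasattr(cell,"tcp_to_tips"): print(cell.tcp_to_tips)
ax=axis(-.05); rim=np.array([472.,-373,34])+58*ax
print(rim); inc(rim+100*ax,toolR(ax,[-.05,-1,0]))
E
```

```text
['PlanningError', 'find_in', 'get_calibration', 'read_camera', 'sign_off', 'state', 'tcp_to_tips', 'trace']
17.0
[ 444.80467896 -371.63909968   85.21096039]
shift [ 0.975 -0.56   0.299] turn [-0.199  0.964  0.797]
```

arm_command:
  increments:
    - [1,0.2,-0.11,0.06,-0.04,0.19,0.16]
    - [1,0.4,-0.22,0.12,-0.08,0.38,0.32]
    - [1,0.6,-0.34,0.18,-0.12,0.58,0.48]
    - [1,0.8,-0.45,0.24,-0.16,0.77,0.64]
    - [1,0.975,-0.56,0.3,-0.2,0.964,0.8]
    - [1,0.975,-0.56,0.3,-0.2,0.964,0.8]
    - [1,0.975,-0.56,0.3,-0.2,0.964,0.8]
  force: 40

```text
t: 2.48
tcp_pos: [398.1, -370.1, 174.0]
orientation: [3.033, -0.077, 0.757]
force: [0.1, -0.4, 0.3]
grip_width: 85.5
gripper_force: 0.0
```

```bash
cat > look.py <<'E'
import sys
from h import *
o=sys.argv[1]; x0=[float(v) for v in sys.argv[2:5]]   # base x y yaw (pan: x y 0)
K,T=calib("wrist"); im=read_camera("wrist")[:,:,::-1].copy(); s=state(); print("tcp",s["tcp_pos"].round(1),"t",s["t"])
def model(x):
    if o=="large_pan": return cyl([x[0],x[1],0],[0,0,1],40,0,28)
    r,h0,h=CUP[o]; return cyl(np.array([x[0],x[1],34]),axis(x[2],x[3]),r,h0,h)
x0=x0[:2] if o=="large_pan" else x0+[np.radians(28)]
best=None
for d in trace("wrist",o):
    m=d["pixels"].astype(np.float32); cost=lambda x:-iou(m,sil(K,T,model(x),2))
    print(np.round(d["bbox"]),round(d["confidence"],2),"iou0",round(-cost(x0),2))
    if best is None or cost(x0)<best[0]: best=(cost(x0),m)
m=best[1]; st=np.array([10.,10,.2,.05][:len(x0)])
r=minimize(cost:=lambda x:-iou(m,sil(K,T,model(x),2)),x0,method="Nelder-Mead",options=dict(initial_simplex=np.vstack([x0]+[np.array(x0)+e for e in np.diag(st)]),xatol=.02,fatol=1e-4))
print("fit",r.x.round(3),"iou",round(-r.fun,3))
if o!="large_pan": ax=axis(*r.x[2:]); print("rim",(np.array([r.x[0],r.x[1],34])+CUP[o][2]*ax).round(1),"axis",ax.round(3))
cv2.polylines(im,[cv2.convexHull(proj(K,T,model(r.x)).astype(np.float32)).astype(np.int32)],True,(255,0,0),1)
cv2.imwrite(f"pics/{sys.argv[5]}.png",im)
E
python3 look.py medium_cup 472 -373 -.05 w1
```

```text
tcp [ 398.2 -371.2  174.8] t 2.525
[222. 165.  98.  99.] 0.88 iou0 0.95
fit [ 4.72269e+02 -3.73568e+02 -1.32000e-01  5.09000e-01] iou 0.986
rim [ 444.2 -369.8   84.6] axis [-0.483  0.064  0.873]
```

View pics/w1.png

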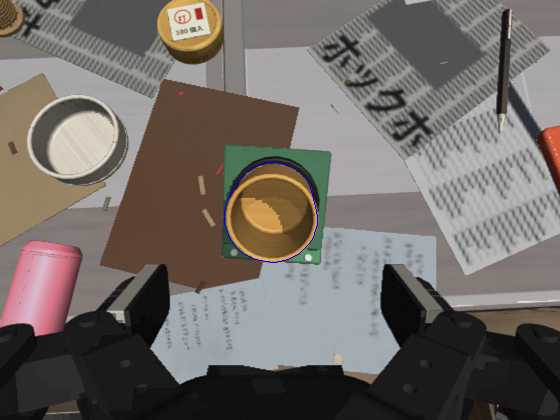

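The wrist view shows the brass cup at (270,212) with the fitted outline right on its edge; the pan is at (78,140), the gold tin at (190,28) and the pink cup at (40,290).

```bash
python3 - <<'E'
from h import *
ax=axis(-.1,.5); rim=np.array([444.3,-370,84.8]); inc(rim-14*ax,toolR(ax,[-.1,-1,0]))
E
python3 look.py large_pan 540.6 -201.3 0 p1
```

```text
shift [-0.008 -0.016  0.461] turn [-0.039  0.019  0.087]
tcp [ 398.2 -371.7  175. ] t 2.625Traceback (most recent call last):
  File "look.py", line 14, in <module>
    m=best[1]; st=np.array([10.,10,.2,.05][:len(x0)])
      ~~~~^^^
TypeError: 'NoneType' object is not subscriptable
```

arm_command:
  increments:
    - [1,0,-0.005,0.12,-0.02,0.01,0.05]
    - [1,0,-0.01,0.25,-0.04,0.02,0.09]
    - [1,-0.005,-0.01,0.35,-0.04,0.02,0.09]
    - [1,-0.008,-0.01,0.42,-0.04,0.02,0.09]
    - [1,-0.008,-0.01,0.46,-0.04,0.02,0.09]
    - [1,-0.008,-0.01,0.46,-0.04,0.02,0.09]
    - [0,-0.008,-0.01,0.46,-0.04,0.02,0.09]
    - [0,-0.008,-0.01,0.46,-0.04,0.02,0.09]
    - [0,-0.008,-0.01,0.46,-0.04,0.02,0.09]
    - [0,-0.008,-0.01,0.46,-0.04,0.02,0.09]
    - [0,-0.008,-0.01,0.46,-0.04,0.02,0.09]
    - [0,-0.008,-0.01,0.46,-0.04,0.02,0.09]
  force: 40

```text
t: 4.18
tcp_pos: [450.1, -370.7, 72.3]
orientation: [3.017, -0.153, 0.771]
force: [-5.0, 1.1, 5.9]
grip_width: 61.9
gripper_force: 42.5
```

arm_command:
  increments:
    - [0,0,0,-0.04,0,0,0]
    - [0,0,0,-0.1,0,0,0]
    - [0,0,0,-0.2,0,0,0]
    - [0,0,0,-0.3,0,0,0]
    - [0,0,0,-0.4,0,0,0]
    - [0,0,0,-0.4,0,0,0]

```text
t: 4.92
tcp_pos: [402.5, -366.1, 161.2]
orientation: [3.015, -0.153, 0.772]
force: [-0.1, -0.5, -1.2]
grip_width: 61.7
gripper_force: 44.5
```

Run:
```python
from h import *
im=read_camera("wrist")[:,:,::-1]; cv2.imwrite("pics/w2.png",im)
s=state(); print(s["grip_width"],s["gripper_force"],s["force"],s["tcp_pos"].round(1))
inc([540.6,-201.3,150],toolR([0,0,1],[-.1,-1,0]))
```

```text
61.95358561064755 44.50705077499151 [-0.30964102 -0.14801771 -1.7361854 ] [ 402.4 -365.3  159.7]
shift [ 0.405 -0.708  0.267] turn [-0.003 -1.    -0.003]
```

View pics/w2.png

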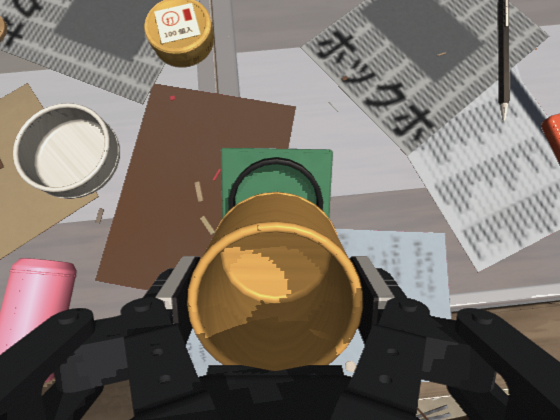

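The cup is held, nearly square, between the pads; its socket at (277,185) is empty and the pan is at (66,150). Next I stop short of the pan, for one look at the pan and at the cup's tilt in the hand.

Run:
```python
from h import *
inc([440,-205,165],toolR([0,0,1],[-.1,-1,0]))
```

```text
shift [ 0.084 -0.653  0.023] turn [-0.003 -1.    -0.003]
```

arm_command:
  increments:
    - [0,0.01,-0.1,0,0,-0.15,0]
    - [0,0.03,-0.23,0,0,-0.35,0]
    - [0,0.05,-0.4,0.01,0,-0.6,0]
    - [0,0.07,-0.55,0.02,0,-0.85,0]
    - [0,0.084,-0.653,0.023,0,-1,0]
    - [0,0.084,-0.653,0.023,0,-1,0]
    - [0,0.084,-0.653,0.023,0,-1,0]

```text
t: 5.85
tcp_pos: [439.4, -204.5, 163.1]
orientation: [-3.133, 0.157, 0.004]
force: [0.3, 0.0, -1.7]
grip_width: 61.9
gripper_force: 44.5
```

```bash
cat > held.py <<'E'
import sys
from h import *
o,name,dep,tgt=sys.argv[1],sys.argv[2],float(sys.argv[3]),sys.argv[4]; r,_,H=CUP[o]
K,T=calib("wrist"); Tt=np.array(get_calibration("wrist")["tool_from_camera"]); im=read_camera("wrist")[:,:,::-1].copy(); s=state(); print(s["tcp_pos"].round(1),s["t"],s["grip_width"])
def pick(n,):
    D=trace("wrist",n); print(n,[(np.round(d["bbox"]).tolist(),round(d["confidence"],2)) for d in D]); return [d["pixels"].astype(np.float32) for d in D]
def fit(ms,T,f,x0,st):
    c0=lambda m,x:-iou(m,sil(K,T,f(x),2)); m=min(ms,key=lambda m:c0(m,x0))
    q=minimize(lambda x:c0(m,x),x0,method="Nelder-Mead",options=dict(initial_simplex=np.vstack([x0]+[np.array(x0)+e for e in np.diag(st)]),xatol=.02,fatol=1e-4))
    cv2.polylines(im,[cv2.convexHull(proj(K,T,f(q.x)).astype(np.float32)).astype(np.int32)],True,(255,0,0),1); return q.x.round(3),round(-q.fun,3)
# held: rim centre (x,y,z in tool), tilt about y
f=lambda x:cyl(np.array([x[0],x[1],-dep+x[3]]),[np.sin(x[2]),0,np.cos(x[2])],r,0,H)
ms=pick(o)
if ms: print("held rim x,y,tilt,dz",fit(ms,Tt,f,[0.,0,0,0],[3.,3,.1,4]))
ms=pick(tgt)
if ms:
    if tgt=="large_pan": print("pan",fit(ms,T,lambda x:cyl([x[0],x[1],0],[0,0,1],40,0,28),[540.6,-201.3],[8.,8]))
    else: print("brass",fit(ms,T,lambda x:cyl([x[0],x[1],4],[0,0,1],31,24,58),[540.6,-201.3],[8.,8]))
cv2.imwrite(f"pics/{name}.png",im)
E
python3 held.py medium_cup w3 14 large_pan
```

```text
[ 439.2 -204.9  163.3] 5.9 61.64923457134175
medium_cup [([185.0, 191.0, 179.0, 184.0], 0.61)]
held rim x,y,tilt,dz (array([ 1.511, -0.378, -0.038,  2.354]), np.float64(0.956))
large_pan [([196.0, 0.0, 117.0, 122.0], 0.68)]
pan (array([ 539.745, -199.875]), np.float64(0.972))
```

View pics/w3.png

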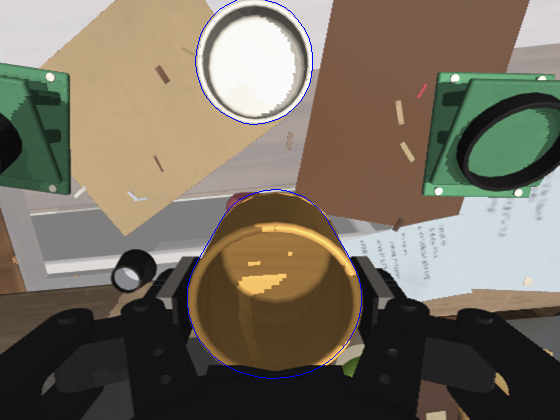

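The pan is at (254,62), its fitted outline on its edge; the cup hangs within 2 degrees of upright. The loupe is at (133,270) and untouched.

Run:
```python
from h import *
inc([540.3,-200.2,60],toolR([0,0,1],[-.1,-1,0]))
```

```text
shift [ 0.401 -0.06   0.414] turn [-0.008  0.003 -0.005]
```

arm_command:
  increments:
    - [0,0.1,-0.02,0,0,0,0]
    - [0,0.25,-0.04,0,0,0,0]
    - [0,0.38,-0.06,0,0,0,0]
    - [0,0.401,-0.06,0.04,0,0,0]
    - [0,0.401,-0.06,0.12,0,0,0]
    - [0,0.401,-0.06,0.2,0,0,0]
    - [0,0.401,-0.06,0.28,0,0,0]
    - [0,0.401,-0.06,0.34,0,0,0]
    - [0,0.401,-0.06,0.38,0,0,0]
    - [0,0.401,-0.06,0.4,0,0,0]
    - [0,0.401,-0.06,0.41,0,0,0]
    - [0,0.401,-0.06,0.41,0,0,0]

```text
t: 7.5
tcp_pos: [541.5, -199.7, 62.1]
orientation: [-3.134, 0.158, 0.0]
force: [0.0, 0.4, -1.4]
grip_width: 61.9
gripper_force: 44.5
```

arm_command:
  increments:
    - [0,0,0,0.012,0,0,0]
    - [0,0,0,0.024,0,0,0]
    - [0,0,0,0.032,0,0,0]
    - [0,0,0,0.038,0,0,0]
    - [0,0,0,0.038,0,0,0]

```text
t: 8.12
tcp_pos: [541.0, -199.4, 51.9]
orientation: [-3.134, 0.158, 0.002]
force: [0.5, 0.1, -1.5]
grip_width: 61.8
gripper_force: 44.5
```

arm_command:
  increments:
    - [0,0,0,0.004,0,0,0]
    - [0,0,0,0.008,0,0,0]
    - [0,0,0,0.008,0,0,0]

```text
t: 8.5
tcp_pos: [541.1, -199.4, 50.1]
orientation: [-3.134, 0.158, 0.002]
force: [0.3, -0.6, -1.5]
grip_width: 61.9
gripper_force: 44.5
```

arm_command:
  increments:
    - [0,0,0,0.004,0,0,0]
    - [0,0,0,0.008,0,0,0]
    - [0,0,0,0.008,0,0,0]

```text
t: 8.88
tcp_pos: [541.2, -199.5, 48.3]
orientation: [-3.134, 0.158, 0.002]
force: [-0.1, -0.8, -0.2]
grip_width: 61.8
gripper_force: 44.6
```

arm_command:
  increments:
    - [0,0,0,0.004,0,0,0]
    - [0,0,0,0.004,0,0,0]

```text
t: 9.12
tcp_pos: [541.2, -199.6, 48.2]
orientation: [-3.134, 0.158, 0.002]
force: [-1.9, 1.1, 5.2]
grip_width: 61.9
gripper_force: 45.1
```

Floor contact is felt at about 5 N. I release and rise.

arm_command:
  increments:
    - [0.9,0,0,0,0,0,0]
    - [1,0,0,0,0,0,0]
    - [1,0,0,0,0,0,0]
    - [1,0,0,0,0,0,0]
    - [1,0,0,-0.06,0,0,0]
    - [1,0,0,-0.2,0,0,0]
    - [1,0,0,-0.4,0,0,0]
    - [1,0,0,-0.5,0,0,0]
    - [1,0,0,-0.5,0,0,0]

```text
t: 10.25
tcp_pos: [543.5, -201.1, 176.3]
orientation: [-3.137, 0.158, -0.01]
force: [0.4, 0.1, -0.9]
grip_width: 85.3
gripper_force: 0.0
```

Run:
```python
from h import *
K,T=calib("wrist"); im=read_camera("wrist")[:,:,::-1].copy(); s=state(); print(s["t"],s["tcp_pos"].round(1))
for d in trace("wrist","medium_cup"):
    m=d["pixels"].astype(np.float32); print(np.round(d["bbox"]),d["confidence"])
    f=lambda x:cyl([x[0],x[1],4],[0,0,1],31,24,58)
    q=minimize(lambda x:-iou(m,sil(K,T,f(x),2)),[540.5,-200],method="Nelder-Mead",options=dict(initial_simplex=[[540,-200],[545,-200],[540,-195]],xatol=.02,fatol=1e-4)); print(q.x,q.fun)
    cv2.polylines(im,[cv2.convexHull(proj(K,T,f(q.x)).astype(np.float32)).astype(np.int32)],True,(255,0,0),1)
cv2.imwrite("pics/w4.png",im)
ax=axis(-.35); rim=np.array([512.,-6,34])+86*ax; print("rim",rim)
inc(rim+110*ax,toolR(ax,[-.35,-1,0]))
```

```text
10.3 [ 542.  -200.3  173.8]
[226. 165.  91.  96.] 0.7
[ 542.95805529 -199.30307835] -0.9723550081253052
[418. 203. 142. 103.] 0.5
[ 540. -200.] -0.0
rim [474.0732453    7.84434618 109.93349299]
shift [-0.55  -0.851 -0.136] turn [-0.134  0.975  0.464]
```

View pics/w4.png

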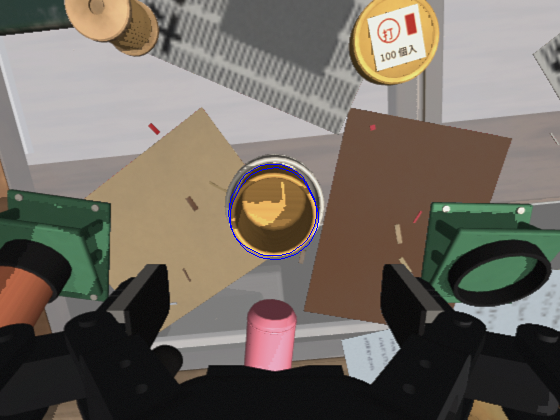

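The brass cup stands upright in the pan at (272,213), the pan ring even around it as seen from this angle; the copper cup is at the far left (25,285). Now the copper cup.

arm_command:
  increments:
    - [1,-0.1,-0.17,-0.03,-0.03,0.15,0.09]
    - [1,-0.2,-0.34,-0.06,-0.06,0.3,0.18]
    - [1,-0.3,-0.5,-0.09,-0.08,0.5,0.27]
    - [1,-0.42,-0.68,-0.12,-0.11,0.75,0.37]
    - [1,-0.55,-0.85,-0.136,-0.134,0.975,0.464]
    - [1,-0.55,-0.85,-0.136,-0.134,0.975,0.464]
    - [1,-0.55,-0.85,-0.136,-0.134,0.975,0.464]

```text
t: 11.22
tcp_pos: [425.1, 25.6, 205.9]
orientation: [2.925, -0.496, 0.725]
force: [-1.0, -0.9, -0.8]
grip_width: 85.0
gripper_force: 0.0
```

```bash
python3 look.py small_cup 512 -6 -.35 w5
```

```text
tcp [426.   24.8 206.6] t 11.275
[245. 163.  62.  82.] 0.89 iou0 0.86
[ 67. 117. 101.  68.] 0.88 iou0 0.0
[372. 273.   9.  37.] 0.73 iou0 0.0
[455. 189.  77.  98.] 0.67 iou0 0.0
fit [ 5.20939e+02 -3.93000e+00 -2.27000e-01  6.49000e-01] iou 0.978
rim [470.3   7.8 102.5] axis [-0.589  0.136  0.796]
```

View pics/w5.png

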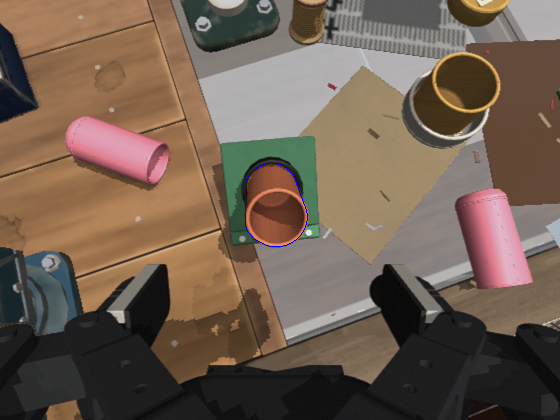

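The copper cup is at (275,205), leaning in its stand toward the robot; the pink ones at (117,150) and (493,238) are not meant. A single view leaves lean and depth unsure, so I join the three views.

Run:
```python
from h import *
import pickle
M=pickle.load(open("M.pkl","rb")); C={n:calib(n) for n in("scene","side")}
C["wrist"]=calib("wrist"); read_camera("wrist"); ms=[d["pixels"].astype(np.float32) for d in trace("wrist","small_cup")]
f=lambda x:cyl(np.array([x[0],x[1],34]),axis(x[2],x[3]),22,24,86)
x0=[514,-5,-.29,.5]
m={"scene":M["small_cup","scene"],"side":M["small_cup","side"],"wrist":max(ms,key=lambda m:iou(m,sil(*C["wrist"],f(x0))))}
for tf in (None,.49,.52):
    w={"scene":1,"side":1,"wrist":2}
    g=lambda x:[*x[:3],tf] if tf else x
    cost=lambda x:-sum(w[n]*iou(m[n],sil(*C[n],f(g(x)))) for n in C)/4
    xs=x0 if not tf else x0[:3]; st=np.diag([8.,8,.15,.06][:len(xs)])
    q=minimize(cost,xs,method="Nelder-Mead",options=dict(initial_simplex=np.vstack([xs]+[np.array(xs)+e for e in st]),xatol=.02,fatol=1e-4))
    x=g(q.x); print(np.round(x,3),round(-q.fun,3),[round(iou(m[n],sil(*C[n],f(x))),3) for n in C],"rim",(np.array([x[0],x[1],34])+86*axis(x[2],x[3])).round(1))
ax=axis(-.28,.51); inc(np.array([472.3,7.5,107])-14*ax,toolR(ax,[-.28,-1,0]))
```

```text
[ 5.16062e+02 -4.99400e+00 -2.82000e-01  5.63000e-01] 0.929 [np.float32(0.913), np.float32(0.932), np.float32(0.935)] rim [472.    7.8 106.7]
[ 5.117e+02 -2.417e+00 -2.530e-01  4.900e-01] 0.893 [np.float32(0.895), np.float32(0.883), np.float32(0.897)] rim [472.5   7.7 109.9]
[ 5.1371e+02 -2.7410e+00 -2.5000e-01  5.2000e-01] 0.913 [np.float32(0.909), np.float32(0.907), np.float32(0.917)] rim [472.3   7.8 108.6]
shift [-0.016 -0.004  0.501] turn [ 0.069  0.044 -0.116]
```

Run:
```python
from h import *
ax=axis(-.27,.53); inc(np.array([472.1,7.8,107.5])-13*ax,toolR(ax,[-.27,-1,0]))
```

```text
shift [-0.015 -0.005  0.495] turn [ 0.08   0.084 -0.131]
```

arm_command:
  increments:
    - [1,-0.005,0,0.1,0.04,0.04,-0.06]
    - [1,-0.01,0,0.2,0.08,0.08,-0.13]
    - [1,-0.015,-0.005,0.32,0.08,0.084,-0.13]
    - [1,-0.015,-0.005,0.42,0.08,0.084,-0.13]
    - [1,-0.015,-0.005,0.48,0.08,0.084,-0.13]
    - [1,-0.015,-0.005,0.495,0.08,0.084,-0.13]
    - [1,-0.015,-0.005,0.495,0.08,0.084,-0.13]
    - [0,-0.015,-0.005,0.495,0.08,0.084,-0.13]
    - [0,-0.015,-0.005,0.495,0.08,0.084,-0.13]
    - [0,-0.015,-0.005,0.495,0.08,0.084,-0.13]
    - [0,-0.015,-0.005,0.495,0.08,0.084,-0.13]
    - [0,-0.015,-0.005,0.495,0.08,0.084,-0.13]
    - [0,-0.015,-0.005,0.495,0.08,0.084,-0.13]
    - [0,-0.015,-0.005,0.495,0.08,0.084,-0.13]
  force: 40

```text
t: 13.18
tcp_pos: [478.2, 7.5, 97.0]
orientation: [2.939, -0.387, 0.801]
force: [-2.9, 0.3, 6.2]
grip_width: 43.4
gripper_force: 40.0
```

Gripped at 43.4 mm; I draw it out along its axis.

arm_command:
  increments:
    - [0,0,0,-0.04,0,0,0]
    - [0,0,0,-0.1,0,0,0]
    - [0,0,0,-0.2,0,0,0]
    - [0,0,0,-0.3,0,0,0]
    - [0,0,0,-0.4,0,0,0]
    - [0,0,0,-0.45,0,0,0]
    - [0,0,0,-0.45,0,0,0]

```text
t: 14.05
tcp_pos: [422.7, 23.0, 194.1]
orientation: [2.939, -0.388, 0.802]
force: [-0.8, -0.2, -1.2]
grip_width: 43.5
gripper_force: 41.0
```

Run:
```python
from h import *
s=state(); print(s["grip_width"],s["force"])
inc([440,-190,215],toolR([0,0,1],[-.2,-1,0]))
```

```text
43.50276785763709 [-0.83501702 -0.1975022  -1.1608893 ]
shift [0.29  0.805 0.075] turn [ 0.037 -1.065 -0.127]
```

arm_command:
  increments:
    - [0,0.03,0.05,-0.02,0,-0.1,-0.02]
    - [0,0.08,0.17,0,0.01,-0.3,-0.05]
    - [0,0.14,0.35,0.02,0.02,-0.5,-0.08]
    - [0,0.2,0.53,0.04,0.03,-0.7,-0.1]
    - [0,0.25,0.7,0.06,0.03,-0.9,-0.12]
    - [0,0.29,0.805,0.075,0.037,-1,-0.127]
    - [0,0.29,0.805,0.075,0.037,-1,-0.127]
    - [0,0.29,0.805,0.075,0.037,-1,-0.127]

```text
t: 15.05
tcp_pos: [439.2, -189.6, 212.7]
orientation: [3.123, -0.31, 0.044]
force: [0.1, -0.2, -0.9]
grip_width: 43.5
gripper_force: 41.1
```

```bash
sed -i 's/\[540.6,-201.3\],\[8.,8\]))$/[542,-200],[5.,5]))/' held.py; python3 held.py small_cup w6 13 medium_cup
```

```text
[ 439.1 -189.2  212.9] 15.1 42.831782645374645
small_cup [([212.0, 194.0, 122.0, 169.0], 0.74), ([250.0, 187.0, 47.0, 17.0], 0.59)]
held rim x,y,tilt,dz (array([-1.159, -0.392,  0.011,  2.228]), np.float64(0.986))
medium_cup [([217.0, 26.0, 87.0, 92.0], 0.57)]
brass (array([ 541.215, -199.309]), np.float64(0.98))
```

View pics/w6.png

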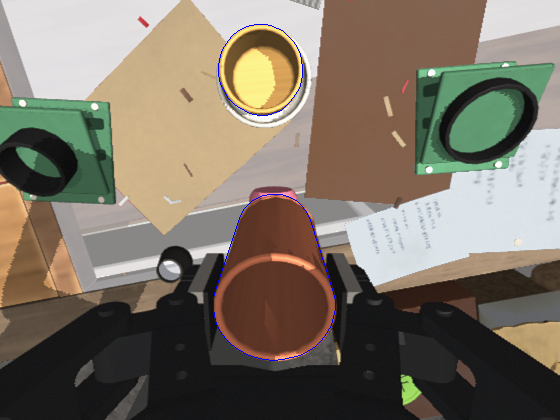

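The copper cup hangs straight in the hand; the brass cup sits at (262,70) in the pan. Now I set the tool upright and go over the brass cup.

Run:
```python
from h import *
inc([541.4,-199.4,150],toolR([0,0,1],[-.2,-1,0]))
```

```text
shift [ 0.401 -0.04   0.266] turn [ 0.003 -0.059  0.002]
```

arm_command:
  increments:
    - [0,0.1,-0.01,0,0,-0.03,0]
    - [0,0.23,-0.02,0.01,0,-0.059,0]
    - [0,0.35,-0.04,0.02,0,-0.059,0]
    - [0,0.401,-0.04,0.06,0,-0.059,0]
    - [0,0.401,-0.04,0.14,0,-0.059,0]
    - [0,0.401,-0.04,0.22,0,-0.059,0]
    - [0,0.401,-0.04,0.26,0,-0.059,0]
    - [0,0.401,-0.04,0.266,0,-0.059,0]
    - [0,0.401,-0.04,0.266,0,-0.059,0]

```text
t: 16.32
tcp_pos: [542.2, -201.1, 150.9]
orientation: [3.124, -0.31, 0.002]
force: [0.1, -0.3, -0.6]
grip_width: 43.7
gripper_force: 41.1
```

Run:
```python
from h import *
inc([541.4,-199.4,92],toolR([0,0,1],[-.2,-1,0])); print(state()["force"])
```

```text
shift [-0.005 -0.007  0.236] turn [ 0.005 -0.003 -0.001]
[ 0.05717438 -0.27039594 -0.55875056]
```

arm_command:
  increments:
    - [0,-0.004,-0.005,0.02,0,0,0]
    - [0,-0.004,-0.005,0.05,0,0,0]
    - [0,-0.004,-0.005,0.08,0,0,0]
    - [0,-0.004,-0.005,0.11,0,0,0]
    - [0,-0.004,-0.005,0.13,0,0,0]
    - [0,-0.004,-0.005,0.13,0,0,0]

```text
t: 17.08
tcp_pos: [541.0, -199.3, 117.3]
orientation: [3.125, -0.31, -0.001]
force: [-0.4, -0.1, -1.8]
grip_width: 43.8
gripper_force: 41.1
```

arm_command:
  increments:
    - [0,0,0,0.02,0,0,0]
    - [0,0,0,0.05,0,0,0]
    - [0,0,0,0.08,0,0,0]
    - [0,0,0,0.1,0,0,0]
    - [0,0,0,0.115,0,0,0]
    - [0,0,0,0.122,0,0,0]
    - [0,0,0,0.122,0,0,0]

```text
t: 17.95
tcp_pos: [541.4, -199.6, 87.6]
orientation: [3.124, -0.31, 0.001]
force: [-0.1, 0.5, -0.9]
grip_width: 43.4
gripper_force: 41.1
```

arm_command:
  increments:
    - [0,0,0,0.004,0,0,0]
    - [0,0,0,0.008,0,0,0]
    - [0,0,0,0.012,0,0,0]
    - [0,0,0,0.012,0,0,0]

```text
t: 18.45
tcp_pos: [541.3, -199.5, 84.5]
orientation: [3.124, -0.31, 0.001]
force: [0.2, 1.4, -1.1]
grip_width: 43.7
gripper_force: 41.1
```

arm_command:
  increments:
    - [0,0,0,0.004,0,0,0]
    - [0,0,0,0.008,0,0,0]
    - [0,0,0,0.008,0,0,0]

```text
t: 18.82
tcp_pos: [541.3, -199.5, 82.4]
orientation: [3.124, -0.31, 0.001]
force: [0.4, -0.8, -0.9]
grip_width: 43.4
gripper_force: 41.1
```

arm_command:
  increments:
    - [0,0,0,0.004,0,0,0]
    - [0,0,0,0.006,0,0,0]
    - [0,0,0,0.006,0,0,0]

```text
t: 19.2
tcp_pos: [541.7, -199.7, 81.4]
orientation: [3.124, -0.31, 0.002]
force: [0.2, 1.0, 1.6]
grip_width: 43.3
gripper_force: 41.2
```

First contact is at the predicted height. I release, rise and look.

arm_command:
  increments:
    - [0,0,0,0.002,0,0,0]
    - [0.6,0,0,0.002,0,0,0]
    - [1,0,0,0.002,0,0,0]
    - [1,0,0,0.002,0,0,0]
    - [1,0,0,0.002,0,0,0]
    - [1,0,0,0.002,0,0,0]
    - [1,0,0,-0.06,0,0,0]
    - [1,0,0,-0.2,0,0,0]
    - [1,0,0,-0.4,0,0,0]
    - [1,-0.1,0,-0.5,0,0,0]
    - [1,-0.3,0,-0.5,0,0,0]
    - [1,-0.3,0,-0.5,0,0,0]
    - [1,-0.3,0,-0.5,0,0,0]

```text
t: 20.82
tcp_pos: [468.5, -185.0, 207.2]
orientation: [3.123, -0.31, 0.005]
force: [1.0, 0.4, 0.6]
grip_width: 85.9
gripper_force: 0.0
```

Run:
```python
from h import *
s=state(); print(s["t"],s["tcp_pos"],s["grip_width"])
out=[]
for n,(u,v) in {"scene":(296,240),"side":(273,215),"wrist":(260,120)}.items():
    K,T=calib(n); im=read_camera(n)[:,:,::-1].copy(); k=5 if n!="wrist" else 2; w=260//k//2*1
    c=proj(K,T,[[541.4,-199.5,50]])[0].astype(int)
    im=cv2.resize(im,None,fx=k,fy=k,interpolation=cv2.INTER_CUBIC)
    for col,P in(((255,0,0),cyl([541.4,-199.5,8],[0,0,1],22,86,86)),((0,255,0),cyl([541.4,-199.5,4],[0,0,1],31,58,58)),((0,0,255),cyl([541,-200,0],[0,0,1],40,28,28))):
        cv2.polylines(im,[cv2.convexHull((proj(K,T,P)*k).astype(np.float32)).astype(np.int32)],True,col,1)
    x,y=c*k; x=max(x,130); y=max(y,200); out.append(im[y-200:y+200,x-130:x+130])
cv2.imwrite("pics/end.png",np.hstack(out))
```

```text
20.825 [ 468.49588515 -184.95754971  207.22344638] 85.86145780207399
```

View pics/end.png

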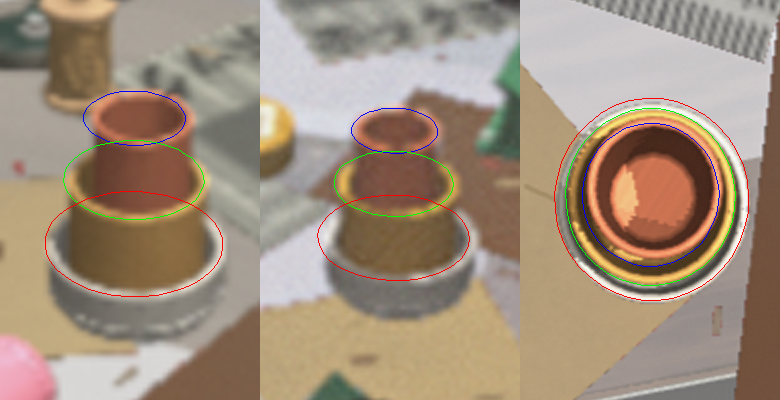

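The three views show copper in brass in pan, upright. The drawn rims of the seated pose match the seen ones to within 1–2 camera pixels, so the nest is fully down.

```bash
python3 -c "
from cell import *
print(sign_off())"
```

```text
the job is handed in; nothing more can be done
None
```

The brass cup is down in the pan and the copper cup down in the brass, both upright and let go; the arm touched nothing else that I saw, and I handed the job in at about 21 s, with no verdict shown.

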